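Lay the drained tube rack down and push it home

TASK

The tube rack has been left standing on its end on the draining plate. Without picking it up, tip it over with a push so that it lies on its plain underside with the tube holes facing up, and then push it back until its long side lies flat against the plate's fence, with the whole rack on the plate. Leave the bottle, the beaker and the jar where they stand.

Things in the scene. Friction and masses are not known exactly. Their poses are not given: they have to be found in the camera images.
- rack: White plastic tube rack, solid block 90 x 55 x 180 mm (own x, y, z), about 0.35 kg, standing on a 90 x 55 mm end. Origin: centre of that end. Own z: along its length, up at the start. Own y: out of the 90 x 180 mm face with ten dark tube holes (flush discs, nothing enters); the plain underside faces own -y. Pushed near its top along own -y it tips, balances at a 17 degree lean, then falls.
- rack_mid (a point): Centre of the rack's block: 90 mm from its origin along own z, and 45, 27.5 and 90 mm inside its faces along own x, y, z. Axes as the rack's. When the rack lies correctly, own y points up and its top is 55 mm above the plate.
- plate: Fixed steel draining plate, 260 (own x) x 420 (own y) x 6 mm, on the bench; top at z = 6 mm. A steel fence 12 mm thick, 30 mm above the plate's top, runs along own y on its edge farthest from the robot (own +x); other edges have no rim. Origin: centre of its underside, z up. The rack starts on its +y half, hole face turned to the plate's +y within 17 degrees, so it falls towards -y.
- fence (a point): Middle of the foot of the fence's inner face, at the level of the plate's top: 110 mm from the plate's origin along own +x. The face is flat, looks to the plate's own -x and runs along the plate's own y. Axes as the plate's.
- wash_bottle: Bystander: white plastic bottle with grey cap, 60 mm diameter, 150 mm tall, standing on the bench beside the plate's +y end. Origin: centre of its underside, z up.
- beaker: Bystander: glass beaker, 70 mm diameter at the rim, 90 mm tall, standing on the bench beside the plate's -y end. Origin: centre of its underside, z up.
- jar: Bystander: amber glass jar with black cap, 56 mm diameter, 75 mm tall, standing on the bench beside the plate's -y end, nearer the robot than the beaker. Origin: centre of its underside, z up.
Mind the look-alikes: they are no part of the job. Leave any purple look-alike of the rack alone.

How it is judged:
By the outcome, as a careful person would: the job done as asked, in the order asked, and still so for the second after the job is handed in, with the robot touching nothing.
It also fails if it takes over 64 s, if anything falls off the work surface, if the arm or the gripper's body presses on something with over 40 N, if the wrist force passes 120 N, or if a joint passes its speed limit or range.

ROBOT

A 6-joint arm with a two-finger parallel gripper is mounted at the origin on the work surface. World frame = base frame: x ahead of the robot, y to its left, z up, the work surface at z = 0. Lengths are in mm, angles in rad, forces in N, time in s.
With the tool pointing down it reaches from about 350 to 975 mm from the base axis. Payload 17.4 kg.
Tool frame: the origin (TCP) lies at the centre of the arm's flange, where the gripper is bolted on; the fingertips stand 173 mm ahead of it and the grasp point (between the pads) lies 155 mm ahead of it; z points along the fingers, x is the direction in which the jaws open and shut, and the axes are right-handed (so a half turn about z gives the same grasp; the last joint's range is limited). The gripper opens to 85 mm and grips with 20 to 120 N. Pads are 22 mm wide; open, the fingers measure 114 mm over their backs; the gripper's body (76 mm by 85 mm) begins 54 mm behind the grasp point. The pads swing forward as they close: fully open they stand 13 mm farther back than shut.
Start: joints at [1.287, 0.116, 1.442, -0, 1.584, -0.038], TCP at [164.258, 654.716, 404.703] pointing down, gripper open.
Joint ranges: [-2.83, 2.83], [-0.83, 2.19], [0.07, 2.5], [-1.14, 4.28], [0.01, 3], [-2.97, 2.97]. Speed limits (rad/s): [1.89, 1.89, 2.22, 3.14, 3.14, 3.14].

INTERFACE

Orientations are given as a rotation vector (axis times angle).
In Python, from plant import env, optics gives the robot as it stands.
- The arm moves only by the shell command python3 -m jog 'ROWS' [OPENING] [FORCE]. ROWS is JSON, a list of rows, each an object with "dp": the shift along the tool's x, y, z in m, a list of three; "angular": the turn, a rotation vector about the tool's x, y, z in rad, a list of three. In form: [{"dp": [tx, ty, tz], "angular": [wx, wy, wz]}, ...]. A call has 1 to 5 rows; each row is the pose to reach, as a shift and turn from the pose measured when the call began, along the tool's axes at that moment; what a row does not reach only later rows make up. A row lasts 1/8 s, in which the tool goes at most 62.5 mm and 10.7 degrees, less where a joint would pass 70% of its speed; a pose out of reach is approached as far as the arm can. A call with a gripper value outside its range is refused whole. OPENING is the gripper's target within -1 to 1 (shut at 1, half-way at 0, fully open at -1), set as the call begins (- or left out, the last holds). The fingers move at their own pace and stop on an object; FORCE is the grip in N (left out, the last holds). Time passes only in rows, so rows that repeat a pose let the fingers close. It gives the time, the measured TCP pose, the force and the opening at its end, in the units of the state.
- env.state(): the state, without advancing time (a new reading comes with each control period).
- optics.camera(name): name is "side" or "top"; returns the picture (384x512x3 uint8, red, green, blue); there is no depth.
- optics.get_calibration(name): a dict with "intrinsics" (3x3 intrinsics, pixels), "R" (3x3) and "t" (3): a world point X has camera coordinates R X + t. Camera axes: x right, y down, z forward; pixel columns grow to the right and rows downward; lengths in mm; the calibration is good to about 2 mm. A picture is of the moment at which its call begins. get_calibration takes no time and is no camera call.
- env.job_done(): hands the job in, once; it reports no verdict.
The state is a dict: "time": time; "joint_positions": joint angles; "dq": joint speeds; "tau": joint torques, N m; "tool_pos": TCP position; "ee_rot": TCP orientation; "wrist_force": force on the tool from outside, world axes, zero at the start; "wrist_torque": the same for the moment, N m; "opening": finger opening in mm.
Only numpy, scipy, OpenCV 4.12 (cv2) and the standard library are available. Lean on these libraries where they do the work, as an engineer would, in place of code of your own. Each camera call takes 0.05 s, during which the arm holds its last target. There are 200 camera calls.

## Working session

There is one attempt and no reset: what is moved stays moved. The work goes in short steps, Python scripts to look and compute and a shell command to move; the robot and the scene stay as the last step left them, time stands still between calls to the robot, and variables do not carry over. Pictures are saved under pics/ and viewed, about 8 in all and at most 12, crops included, and the job is handed in when it is done.

```bash
ls; mkdir -p pics; python3 - <<'E'
from plant import env, optics
import cv2
print(env.state())
for n in ("top","side"):
    im=optics.camera(n); cv2.imwrite(f"pics/{n}0.png",im[:,:,::-1])
    c=optics.get_calibration(n); print(n,c)
E
```

```text
pics
{'time': 0.0, 'joint_positions': array([ 1.28722811e+00,  1.16458441e-01,  1.44226202e+00, -3.54443980e-05,
        1.58401404e+00, -3.78333739e-02]), 'dq': array([ 8.03541743e-04,  1.52273237e-03, -8.56886913e-06,  4.11306329e-04,
        2.12900030e-04,  6.02963387e-04]), 'tau': array([ 5.77596129e-04, -7.31986070e+01, -6.32494283e+01, -6.31888270e-05,
        6.30060240e-03,  2.44434608e-05]), 'tool_pos': array([164.24165028, 654.71510641, 403.98265417]), 'ee_rot': array([ 2.47640221e+00,  1.93200889e+00, -1.42199322e-03]), 'wrist_force': array([-0.30852914, -0.45108384,  0.56160891]), 'wrist_torque': array([0.01879393, 0.01274064, 0.00394969]), 'opening': 85.3364385003573}
top {'intrinsics': array([[369.83104962,   0.        , 258.69999273],
       [  0.        , 369.83104962, 194.33708141],
       [  0.        ,   0.        ,   1.        ]]), 'R': array([[ 0.02004338, -0.99951364,  0.02389013],
       [-0.99654992, -0.02189739, -0.08005477],
       [ 0.08053897, -0.02220314, -0.99650414]]), 't': array([ 28.26977865, 569.14826108, 905.38718496])}
side {'intrinsics': array([[403.15871349,   0.        , 258.51772829],
       [  0.        , 403.15871349, 189.95192836],
       [  0.        ,   0.        ,   1.        ]]), 'R': array([[ 0.96114061, -0.27571862,  0.01370989],
       [-0.15370898, -0.57575223, -0.80304603],
       [ 0.22930824,  0.76973282, -0.59575928]]), 't': array([-527.09146498,  197.99732593,  909.81043678])}
```

View pics/top0.png

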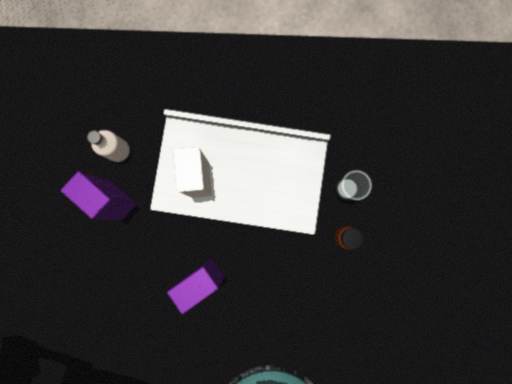

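View pics/side0.png

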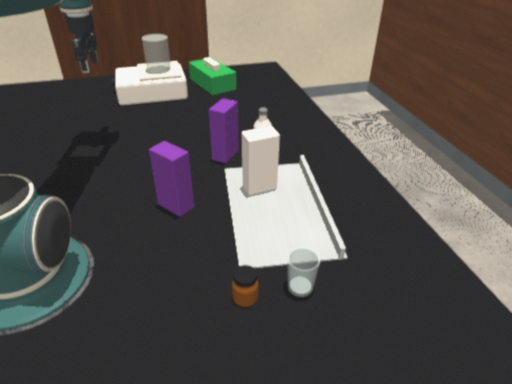

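The top view shows the plate at about (151–328, 112–233) with the white block at (189,170). Candidates for the rack:
- White block on the plate: top (189,170), side (260,162).
- Purple look-alikes: top (90,195) and (195,288), side (225,130) and (172,178).
- White box in the background: side (150,80).

I choose the white block on the plate and check it in a crop.

```bash
cat > h.py <<'E'
import numpy as np, cv2
from plant import env, optics
def ray(n,uv,z):
    c=optics.get_calibration(n); R=c["R"];o=-R.T@c["t"]
    d=R.T@np.linalg.inv(c["intrinsics"])@np.array([uv[0],uv[1],1.])
    return o+d*(z-o[2])/d[2]
def proj(n,X):
    c=optics.get_calibration(n); p=c["intrinsics"]@(c["R"]@np.array(X,float)+c["t"]); return p[:2]/p[2]
E
python3 - <<'E'
from h import *
im=cv2.imread("pics/top0.png"); a=cv2.resize(im[100:245,140:340],None,fx=4,fy=4,interpolation=cv2.INTER_CUBIC)
s=cv2.imread("pics/side0.png"); s=cv2.resize(s[120:205,225:305],None,fx=5,fy=5,interpolation=cv2.INTER_CUBIC)
cv2.imwrite("pics/c1.png",a); cv2.imwrite("pics/c2.png",s)
g=im.max(2)
for r in range(140,204,6): print(r,g[r,165:215:2])
m=(im.min(2)>110).astype(np.uint8)
cs,_=cv2.findContours(m[100:250,140:345],cv2.RETR_EXTERNAL,cv2.CHAIN_APPROX_NONE)
c=max(cs,key=cv2.contourArea); print(cv2.approxPolyDP(c,4,True)[:,0]+[140,100])
E
```

```text
140 [244 244 245 245 246 245 246 246 245 246 246 245 246 246 245 245 244 243
 244 243 242 242 241 241 240]
146 [244 244 245 245 246 244 245 246 245 245 245 245 244 241 242 244 245 242
 245 244 243 243 244 243 243]
152 [244 245 243 244 243 252 253 253 253 253 252 253 253 253 253 252 252 239
 138 229 243 242 242 242 242]
158 [244 244 243 245 243 251 252 253 252 253 253 253 252 252 253 252 252 248
 132 107 127 225 241 241 241]
164 [246 245 246 246 245 250 252 253 252 252 252 252 253 253 252 253 252 251
 183 102 106 105 144 236 242]
170 [246 246 246 246 246 249 252 253 252 252 253 252 252 253 253 252 253 252
 208 107 104 104 113 159 241]
176 [245 246 245 245 245 244 252 253 252 253 253 252 253 253 253 253 252 253
 243 119 100 105 111 131 230]
182 [245 245 246 246 246 245 251 253 253 252 253 252 252 252 253 252 253 252
 248 140 106 104 103 122 166]
188 [246 245 245 246 246 244 249 253 252 252 252 252 253 251 251 251 250 249
 246 167 101 105 106 114 165]
194 [244 245 245 245 245 246 245 246 240 207 144 117 112 108 108 112 113 108
 110 108 106 111 110 112 126]
200 [245 245 246 246 245 246 246 246 246 246 245 245 245 245 186 133 132 132
 130 139 140 144 178 192 162]
[[166 118]
 [152 210]
 [314 233]
 [326 142]]
```

View pics/c1.png

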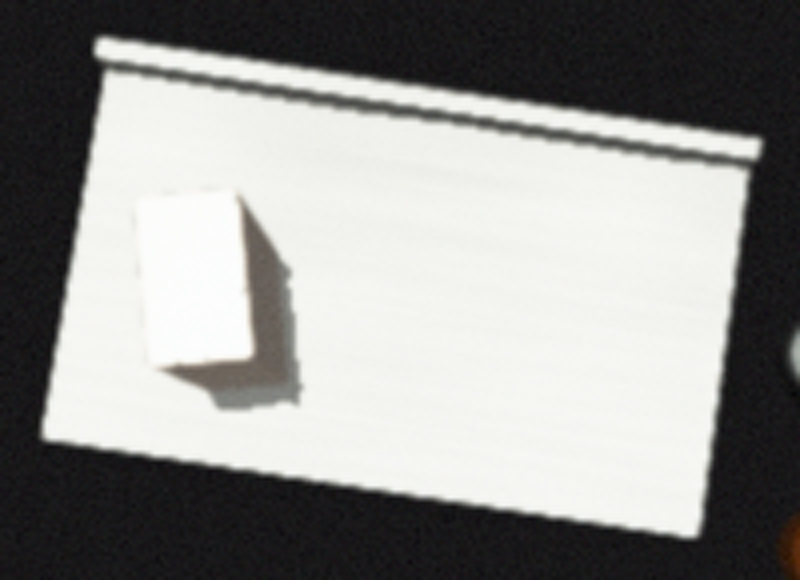

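View pics/c2.png

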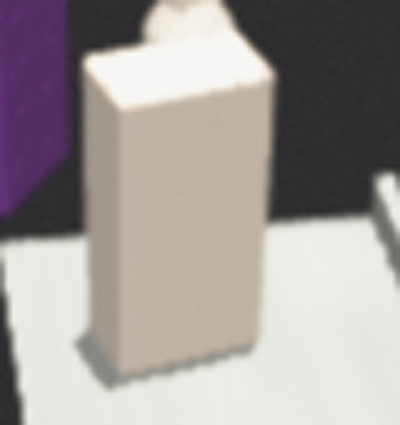

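The crop shows the rack's top corners (136,198), (238,189), (254,358), (150,365), and the plate's near corners (42,438), (700,537). The side crop shows a plain white face towards plate -y, so this is the right rack and it will fall the right way.

```bash
cat >> h.py <<'E'
def crop(p): return [(p[0]+.5)/4-.5+140,(p[1]+.5)/4-.5+100]
E
python3 - <<'E'
from h import *
R=[ray("top",crop(p),186) for p in [(136,198),(238,189),(254,358),(150,365)]]
P=[ray("top",crop(p),6) for p in [(42,438),(700,537)]]
F=[ray("top",crop(p),36) for p in [(97,38),(763,138)]]   # outer top edge of fence
I=[ray("top",crop(p),36) for p in [(96,58),(755,160)]]   # inner top edge
for n,q in zip("RPFI",(R,P,F,I)): print(n,np.round(q,1).tolist())
y=(P[0]-P[1]);y2=(F[0]-F[1]); print(np.linalg.norm(y),np.linalg.norm(y2),np.degrees(np.arctan2(y[1],y[0])),np.degrees(np.arctan2(y2[1],y2[0])))
a=np.arctan2(y[1],y[0])/2+np.arctan2(y2[1],y2[0])/2
Y=np.array([np.cos(a),np.sin(a)]);X=np.array([Y[1],-Y[0]])
c=sum(np.array(v)[:2] for v in P+F)/4   # centre
print("plate",c,"X",X,"Y",Y, "X extent",[(v[:2]-c)@X for v in P+F+I])
rc=np.mean(R,axis=0)[:2]; e=(R[1]-R[0]+R[2]-R[3]); w=(R[0]-R[3]+R[1]-R[2])/2
print("rack",rc,"plate coords",(rc-c)@X,(rc-c)@Y,"corners",[(round((v[:2]-c)@X),round((v[:2]-c)@Y)) for v in R])
print("w",np.linalg.norm(w),np.degrees(np.arctan2(w[1],w[0])),"t",np.linalg.norm(e)/2,np.degrees(np.arctan2(-e[1],-e[0])))
for n,z,px in (("bottle",150,(95,138)),("beaker",90,(357,185)),("jar",75,(352,238)),("purple1",186,(87,194))):
    b=ray("top",px,z); print(n,b.round(),(b[:2]-c)@X,(b[:2]-c)@Y)
# side check
cs=lambda p:[(p[0]+.5)/5-.5+225,(p[1]+.5)/5-.5+120]
for p in [(85,60),(124,110),(272,75),(237,35)]:
    b=ray("side",cs(p),186); print((b[:2]-c)@X,(b[:2]-c)@Y)
E
```

```text
R [[645.4, 222.2, 186.0], [651.4, 169.7, 186.0], [563.5, 158.6, 186.0], [558.7, 211.7, 186.0]]
P [[526.2, 313.6, 6.0], [472.1, -104.3, 6.0]]
F [[776.1, 282.2, 36.0], [723.3, -136.8, 36.0]]
I [[763.3, 282.3, 36.0], [709.1, -131.8, 36.0]]
421.33228445573394 422.3280720865223 82.61944609366034 82.82306230922228
plate [624.42969092  88.6576517 ] X [ 0.99194151 -0.12669665] Y [0.12669665 0.99194151] X extent [np.float64(-125.89516382669797), np.float64(-126.64382315937024), np.float64(125.89427912627193), np.float64(126.64470785979626), np.float64(113.19799857271568), np.float64(111.9408912677345)]
rack [604.74368667 190.5500406 ] plate coords -32.43678919419071 98.57713926379962 corners [(4, 135), (17, 84), (-69, 62), (-81, 114)]
w 88.0184612764411 7.049091558887873 t 53.11572824637035 95.86235885434836
bottle [673. 400. 150.] 8.460756859930726 315.1285312474865
beaker [ 590. -188.   90.] 0.9534900312384522 -279.1859496823751
jar [ 466. -181.   75.] -123.28344202223357 -287.3132199578399
purple1 [548. 395. 186.] -114.38181780611617 293.8304639746742
-80.94691881294543 110.88440452113366
-67.3028836603728 54.673452978292005
16.126953076876358 81.65357011812507
5.6666822586226 128.84743540774298
```

```bash
cat >> h.py <<'E'
from scipy.spatial.transform import Rotation as Ro
def togo(x,y,z,deg):
    "shift (m) and turn in present tool axes to TCP x,y,z, tool down, tool x at deg from world x"
    s=env.state(); A=Ro.from_rotvec(s["ee_rot"]); B=Ro.from_euler("z",deg,degrees=True)*Ro.from_euler("x",180,degrees=True)
    print("t",round(s["time"],2),"pos",s["tool_pos"].round(1),"xdeg",np.degrees(np.arctan2(*A.as_matrix()[1::-1,0])).round(1),"F",s["wrist_force"].round(1),"open",round(s["opening"],1))
    print("dp",(A.inv().apply(np.array([x,y,z])-s["tool_pos"])/1000).round(4).tolist(),"ang",(A.inv()*B).as_rotvec().round(3).tolist())
E
python3 - <<'E'
from h import *
togo(596,262,395,6.4)
print(ray("top",(191,289),186))
E
```

```text
t 0.1 pos [164.3 654.7 404. ] xdeg 75.9 F [ 0.5  0.3 -0.6] open 85.1
dp [-0.2758, 0.5143, 0.0093] ang [0.001, 0.001, 1.213]
[360.89971819 176.4440327  186.        ]
```

```bash
python3 -m jog '[{"dp":[-0.025,0.045,0],"angular":[0,0,0.12]},{"dp":[-0.055,0.1,0],"angular":[0,0,0.24]},{"dp":[-0.08,0.15,0],"angular":[0,0,0.36]},{"dp":[-0.11,0.205,0],"angular":[0,0,0.48]},{"dp":[-0.138,0.257,0.005],"angular":[0,0,0.6]}]' 1 40; python3 -c "
from h import *
togo(596,262,395,6.4)"
```

```text
time: 0.72
tool_pos: [381.1, 456.7, 399.3]
ee_rot: [2.939, 1.108, -0.0]
wrist_force: [0.2, -0.1, -0.2]
opening: 0.1
t 0.72 pos [381.1 456.7 399.3] xdeg 41.3 F [ 0.2 -0.1 -0.2] open 0.1
dp [0.0328, 0.2881, 0.0044] ang [0.001, 0.0, 0.609]
```

```bash
python3 -m jog '[{"dp":[0.007,0.058,0],"angular":[0,0,0.12]},{"dp":[0.013,0.115,0],"angular":[0,0,0.24]},{"dp":[0.02,0.173,0],"angular":[0,0,0.36]},{"dp":[0.026,0.231,0],"angular":[0,0,0.48]},{"dp":[0.033,0.288,0],"angular":[0,0,0.61]}]'; python3 - <<'E'
from h import *
togo(596,262,323,6.4)
E
```

```text
time: 1.35
tool_pos: [597.2, 260.6, 399.2]
ee_rot: [3.136, 0.168, -0.001]
wrist_force: [-0.8, 0.9, 0.7]
opening: -0.0
t 1.35 pos [597.2 260.6 399.2] xdeg 6.1 F [-0.8  0.9  0.7] open -0.0
dp [-0.0011, -0.0016, 0.0762] ang [0.001, 0.0, -0.005]
```

```bash
python3 -m jog '[{"dp":[0,0,0.03],"angular":[0,0,0]},{"dp":[0,0,0.06],"angular":[0,0,0]},{"dp":[0,0,0.076],"angular":[0,0,0]},{"dp":[0,0.008,0.076],"angular":[0,0,0]},{"dp":[0,0.012,0.076],"angular":[0,0,0]}]'; python3 - <<'E'
from h import *
t=optics.camera("top")[90:245,140:345,::-1];s=optics.camera("side")[60:215,180:385,::-1]
cv2.imwrite("pics/2.png",cv2.resize(np.vstack([t,s]),None,fx=1.9,fy=1.9,interpolation=cv2.INTER_CUBIC))
togo(0,0,0,0)
E
```

```text
time: 1.98
tool_pos: [598.7, 248.3, 324.6]
ee_rot: [3.137, 0.168, 0.002]
wrist_force: [0.2, -0.1, 0.1]
opening: -0.2
t 2.08 pos [598.7 248.2 324.7] xdeg 6.1 F [0.3 0.2 0.8] open -0.2
dp [-0.6221, 0.1831, 0.3238] ang [0.0, -0.002, 0.106]
```

View pics/2.png

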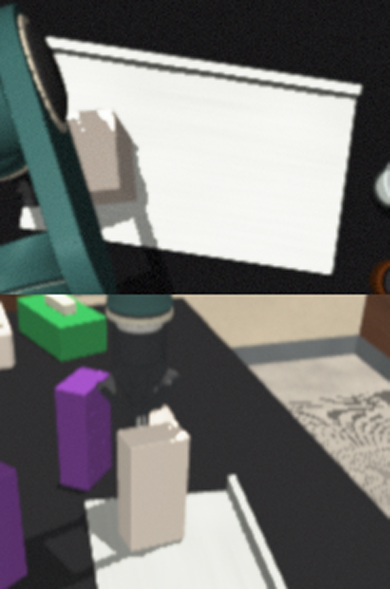

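The fingers are shut behind the rack's hole face, about centred on its width and clear of everything. Now I start the push.

```bash
python3 -m jog '[{"dp":[0,0.008,0],"angular":[0,0,0]},{"dp":[0,0.016,0],"angular":[0,0,0]},{"dp":[0,0.022,0],"angular":[0,0,0]},{"dp":[0,0.028,0],"angular":[0,0,0]},{"dp":[0,0.034,0],"angular":[0,0,0]}]'; python3 -m jog '[{"dp":[0,0.006,0],"angular":[0,0,0]},{"dp":[0,0.012,0],"angular":[0,0,0]},{"dp":[0,0.018,0],"angular":[0,0,0]}]'; python3 - <<'E'
from h import *
t=optics.camera("top")[90:245,140:345,::-1];s=optics.camera("side")[60:215,180:385,::-1]
cv2.imwrite("pics/3.png",cv2.resize(np.vstack([t,s]),None,fx=1.9,fy=1.9,interpolation=cv2.INTER_CUBIC))
E
```

```text
time: 2.7
tool_pos: [602.3, 214.0, 324.7]
ee_rot: [3.137, 0.167, 0.002]
wrist_force: [0.5, 0.9, 0.2]
opening: -0.1
time: 3.08
tool_pos: [604.3, 195.7, 324.6]
ee_rot: [3.137, 0.167, 0.002]
wrist_force: [0.4, 0.2, -0.0]
opening: -0.0
```

View pics/3.png

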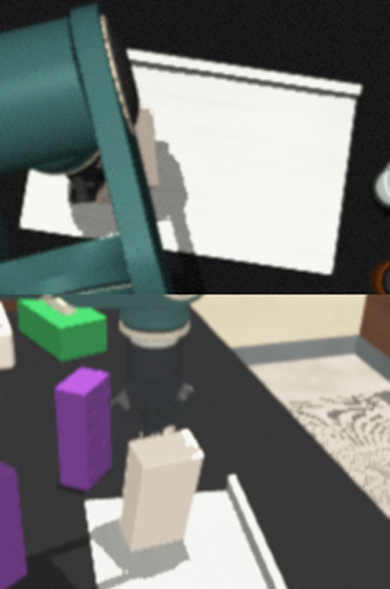

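The rack is leaning about 10° towards plate -y with its foot still in place. I keep pushing past the balance point.

```bash
python3 -m jog '[{"dp":[0,0.006,0],"angular":[0,0,0]},{"dp":[0,0.012,0],"angular":[0,0,0]},{"dp":[0,0.018,0],"angular":[0,0,0]},{"dp":[0,0.024,0],"angular":[0,0,0]},{"dp":[0,0.028,0],"angular":[0,0,0]}]'; python3 -m jog '[{"dp":[0,0.004,0],"angular":[0,0,0]},{"dp":[0,0.004,0],"angular":[0,0,0]},{"dp":[0,0.004,-0.03],"angular":[0,0,0]},{"dp":[0,0.0,-0.06],"angular":[0,0,0]},{"dp":[0,0,-0.08],"angular":[0,0,0]}]'; python3 - <<'E'
from h import *
s=optics.camera("side"); cv2.imwrite("pics/4s.png",s[:,:,::-1])
g=s[60:260,180:385,::-1]
cv2.imwrite("pics/4.png",cv2.resize(g,None,fx=2.5,fy=2.5,interpolation=cv2.INTER_CUBIC))
# retreat pose: high, on robot side of the plate
togo(500,95,405,-0)
E
```

```text
time: 3.8
tool_pos: [607.3, 167.3, 324.7]
ee_rot: [3.137, 0.166, 0.002]
wrist_force: [0.1, -0.1, 0.8]
opening: 0.1
time: 4.42
tool_pos: [607.2, 167.5, 406.2]
ee_rot: [3.137, 0.167, 0.004]
wrist_force: [-0.5, -0.1, 0.1]
opening: -0.2
t 4.47 pos [607.2 167.4 408.6] xdeg 6.1 F [0.5 0.3 3.8] open 0.1
dp [-0.1143, 0.0607, 0.0031] ang [-0.0, -0.005, 0.106]
```

View pics/4.png

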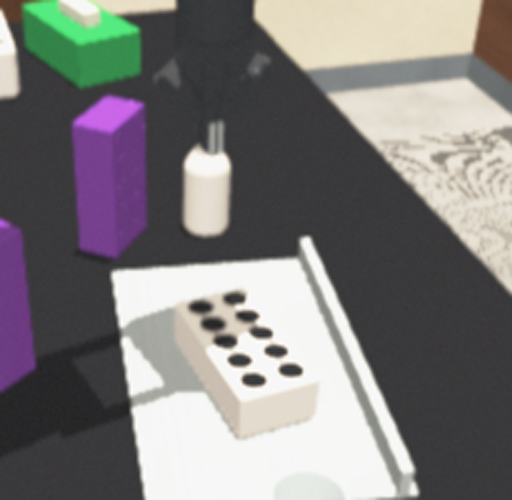

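It lies holes up at about (245,360) in the crop, with its long axis turned from the fence by some degrees. I measure its top corners: (176,305), (243,288), (318,380), (238,402).

```bash
cat >> h.py <<'E'
C=np.array([624.4,88.7]);PX=np.array([.99194,-.1267]);PY=np.array([.1267,.99194])
def pc(v): v=np.array(v)[:2]-C; return np.round([v@PX,v@PY],1)
def wc(a,b): return np.round(C+a*PX+b*PY,1)
E
python3 - <<'E'
from h import *
q=[ray("side",[(u+.5)/2.5-.5+180,(v+.5)/2.5-.5+60],61) for u,v in [(176,305),(243,288),(318,380),(238,402)]]
print([pc(v) for v in q],pc(np.mean(q,axis=0)))
f=[ray("side",[(u+.5)/2.5-.5+180,(v+.5)/2.5-.5+60],36) for u,v in [(301,243),(401,473)]]; print("fence inner top",[pc(v) for v in f])
E
```

```text
[array([-65.8,  50.9]), array([14.2, 73.8]), array([ 58.4, -97.3]), array([ -27.8, -119.5])] [ -5.3 -23. ]
fence inner top [array([113.6, 198.6]), array([ 111.5, -212. ])]
```

```bash
python3 - <<'E'
from h import *
w=wc(-112,-25); print(w); togo(w[0],w[1],404,82.7)
E
```

```text
[510.1  78.1]
t 4.47 pos [607.2 167.4 408.6] xdeg 6.1 F [0.5 0.3 3.8] open 0.1
dp [-0.106, 0.0786, 0.0041] ang [0.003, -0.004, -1.337]
```

```bash
python3 -m jog '[{"dp":[-0.02,0.016,0],"angular":[0,0,-0.16]},{"dp":[-0.042,0.031,0],"angular":[0,0,-0.32]},{"dp":[-0.063,0.047,0],"angular":[0,0,-0.48]},{"dp":[-0.085,0.063,0],"angular":[0,0,-0.64]},{"dp":[-0.106,0.079,0.004],"angular":[0,0,-0.8]}]' -1; python3 - <<'E'
from h import *
togo(510.1,78.1,290,82.7)
E
```

```text
time: 5.1
tool_pos: [509.5, 77.1, 403.5]
ee_rot: [2.819, 1.382, 0.007]
wrist_force: [0.0, 0.9, 0.8]
opening: 85.0
t 5.1 pos [509.5  77.1 403.5] xdeg 52.2 F [0.  0.9 0.8] open 85.0
dp [0.0008, -0.0006, 0.1135] ang [0.004, -0.002, -0.532]
```

```bash
python3 -m jog '[{"dp":[0,0,0.02],"angular":[0,0,-0.13]},{"dp":[0,0,0.045],"angular":[0,0,-0.26]},{"dp":[0,0,0.07],"angular":[0,0,-0.39]},{"dp":[0,0,0.095],"angular":[0.002,0,-0.532]},{"dp":[0.001,-0.001,0.114],"angular":[0.004,-0.002,-0.532]}]'; python3 - <<'E'
from h import *
togo(510.1,78.1,188,82.7)
E
```

```text
time: 5.72
tool_pos: [509.6, 78.5, 287.8]
ee_rot: [-2.359, -2.074, 0.001]
wrist_force: [0.9, -0.0, 0.7]
opening: 85.5
t 5.72 pos [509.6  78.5 287.8] xdeg 82.7 F [ 0.9 -0.   0.7] open 85.5
dp [-0.0003, 0.0006, 0.0998] ang [-0.001, 0.0, -0.001]
```

```bash
python3 -m jog '[{"dp":[0,0,0.03],"angular":[0,0,0]},{"dp":[0,0,0.06],"angular":[0,0,0]},{"dp":[0,0,0.085],"angular":[0,0,0]},{"dp":[0,0,0.1],"angular":[0,0,0]},{"dp":[0,0,0.1],"angular":[0,0,0]}]'; python3 - <<'E'
from h import *
togo(510.1,78.1,188,82.7)
t=optics.camera("top")[90:245,140:345,::-1];s=optics.camera("side")[110:265,180:385,::-1]
cv2.imwrite("pics/5.png",cv2.resize(np.vstack([t,s]),None,fx=1.9,fy=1.9,interpolation=cv2.INTER_CUBIC))
E
```

```text
time: 6.35
tool_pos: [509.4, 78.5, 186.9]
ee_rot: [-2.36, -2.072, 0.004]
wrist_force: [0.4, -0.7, -0.3]
opening: 85.4
t 6.35 pos [509.4  78.5 186.9] xdeg 82.6 F [ 0.4 -0.7 -0.3] open 85.4
dp [-0.0003, 0.0008, -0.0011] ang [-0.003, 0.001, -0.002]
```

View pics/5.png

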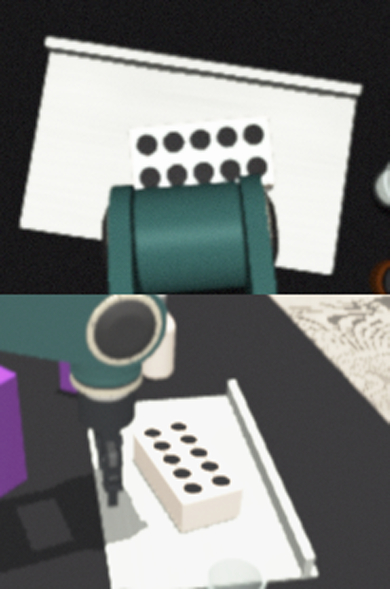

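The open fingers stand just above the plate on the robot side of the rack, clear of everything. I push towards the fence along tool +y.

```bash
python3 -m jog '[{"dp":[0,0.01,0],"angular":[0,0,0]},{"dp":[0,0.02,0],"angular":[0,0,0]},{"dp":[0,0.03,0],"angular":[0,0,0]},{"dp":[0,0.038,0],"angular":[0,0,0]},{"dp":[0,0.046,0],"angular":[0,0,0]}]'; python3 -m jog '[{"dp":[0,0.008,0],"angular":[0,0,0]},{"dp":[0,0.016,0],"angular":[0,0,0]},{"dp":[0,0.024,0],"angular":[0,0,0]},{"dp":[0,0.032,0],"angular":[0,0,0]},{"dp":[0,0.040,0],"angular":[0,0,0]}]'; python3 - <<'E'
from h import *
togo(510.1,78.1,188,82.7); print(pc(env.state()["tool_pos"]))
E
```

```text
time: 7.08
tool_pos: [555.9, 72.5, 188.4]
ee_rot: [-2.36, -2.073, 0.001]
wrist_force: [-3.5, 1.2, 2.0]
opening: 85.4
time: 7.7
tool_pos: [596.1, 67.3, 188.4]
ee_rot: [-2.36, -2.073, 0.001]
wrist_force: [-4.4, 2.7, 1.7]
opening: 85.8
t 7.7 pos [596.1  67.3 188.4] xdeg 82.6 F [-4.4  2.7  1.7] open 85.8
dp [-0.0004, -0.0867, 0.0004] ang [-0.001, -0.0, -0.002]
[-25.4 -24.8]
```

```bash
python3 -m jog '[{"dp":[0,0.006,0],"angular":[0,0,0]},{"dp":[0,0.012,0],"angular":[0,0,0]},{"dp":[0,0.017,0],"angular":[0,0,0]},{"dp":[0,0.021,0],"angular":[0,0,0]},{"dp":[0,0.025,0],"angular":[0,0,0]}]'; python3 -m jog '[{"dp":[0,0.001,0],"angular":[0,0,0]},{"dp":[0,0.002,0],"angular":[0,0,0]},{"dp":[0,0.003,0],"angular":[0,0,0]}]'; python3 - <<'E'
from h import *
print(pc(env.state()["tool_pos"]),env.state()["wrist_force"])
t=optics.camera("top")[90:245,140:345,::-1];s=optics.camera("side")[110:265,180:385,::-1]
cv2.imwrite("pics/6.png",cv2.resize(np.vstack([t,s]),None,fx=1.9,fy=1.9,interpolation=cv2.INTER_CUBIC))
E
```

```text
time: 8.32
tool_pos: [621.1, 64.1, 188.4]
ee_rot: [-2.359, -2.073, 0.001]
wrist_force: [-4.6, 0.2, 3.5]
opening: 85.5
time: 8.7
tool_pos: [624.0, 63.7, 188.4]
ee_rot: [-2.359, -2.073, 0.001]
wrist_force: [-4.6, 0.1, 3.1]
opening: 85.3
[  2.8 -24.8] [-4.64803135  0.13180557  3.07863847]
```

View pics/6.png

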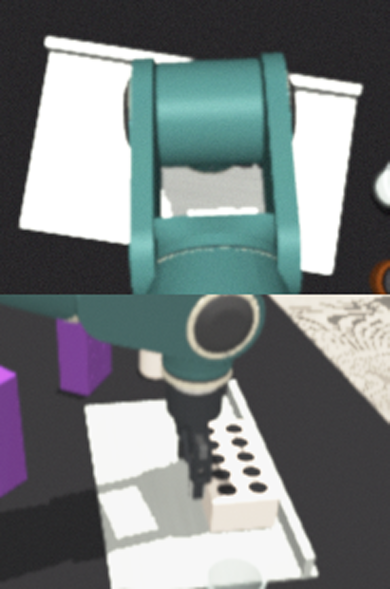

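The rack is parallel to the fence and nearly there, and the force is only sliding friction. I go on in 1 mm steps until it rises.

```bash
for i in 1; do :; done; python3 -m jog '[{"dp":[0,0.001,0],"angular":[0,0,0]},{"dp":[0,0.002,0],"angular":[0,0,0]},{"dp":[0,0.003,0],"angular":[0,0,0]}]';  python3 -m jog '[{"dp":[0,0.001,0],"angular":[0,0,0]},{"dp":[0,0.002,0],"angular":[0,0,0]}]'
```

```text
time: 9.18
tool_pos: [627.2, 63.3, 188.3]
ee_rot: [-2.36, -2.073, 0.001]
wrist_force: [-5.0, 0.1, 1.9]
opening: 85.2
time: 9.43
tool_pos: [629.2, 63.0, 188.3]
ee_rot: [-2.36, -2.073, 0.001]
wrist_force: [-4.8, 0.2, 2.5]
opening: 85.6
```

```bash
python3 -m jog '[{"dp":[0,0.001,0],"angular":[0,0,0]},{"dp":[0,0.0015,0],"angular":[0,0,0]}]'
```

```text
time: 9.68
tool_pos: [630.8, 62.8, 188.4]
ee_rot: [-2.36, -2.073, 0.001]
wrist_force: [-4.9, 1.5, 3.7]
opening: 85.2
```

```bash
python3 -m jog '[{"dp":[0,0.001,0],"angular":[0,0,0]},{"dp":[0,0.002,0],"angular":[0,0,0]}]'
```

```text
time: 9.93
tool_pos: [632.8, 62.5, 188.4]
ee_rot: [-2.36, -2.073, 0.001]
wrist_force: [-4.3, 0.0, 2.0]
opening: 85.2
```

```bash
python3 -m jog '[{"dp":[0,0.001,0],"angular":[0,0,0]},{"dp":[0,0.0015,0],"angular":[0,0,0]}]'
```

```text
time: 10.18
tool_pos: [633.7, 62.5, 188.3]
ee_rot: [-2.358, -2.072, 0.004]
wrist_force: [-21.1, 1.3, 10.9]
opening: 85.4
```

It met the fence at 21 N. The gripper may be a fraction of a degree off the fence, so I back off, shut the fingers and look before a centred single-point push to seat it.

```bash
python3 -m jog '[{"dp":[0,-0.02,0],"angular":[0,0,0]},{"dp":[0,-0.06,0],"angular":[0,0,0]},{"dp":[0,-0.1,-0.005],"angular":[0,0,0]},{"dp":[0,-0.12,-0.005],"angular":[0,0,0]},{"dp":[0,-0.12,-0.005],"angular":[0,0,0]}]' 1; python3 - <<'E'
from h import *
print(pc(env.state()["tool_pos"]),env.state()["opening"])
t=optics.camera("top");s=optics.camera("side"); cv2.imwrite("pics/7t.png",t[:,:,::-1])
cv2.imwrite("pics/7.png",cv2.resize(np.vstack([t[100:200,180:330,::-1],s[150:250,250:400,::-1]]),None,fx=3,fy=3,interpolation=cv2.INTER_CUBIC))
E
```

```text
time: 10.8
tool_pos: [514.3, 78.0, 194.1]
ee_rot: [-2.358, -2.073, 0.003]
wrist_force: [0.3, 0.0, -0.7]
opening: 0.3
[-107.9  -24.5] 0.2904013803698364
```

View pics/7.png

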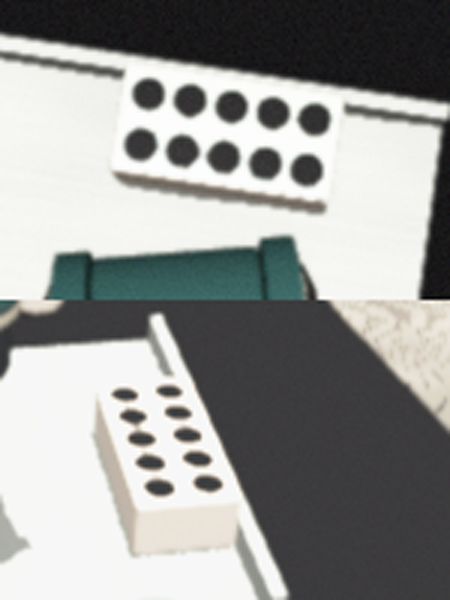

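The rack is flat against the fence with its holes up, at about (230,130) in the top crop. I measure the hole centres to get its angle and centre.

```bash
cat > holes.py <<'E'
from h import *
import sys
def go(im):
    r=im[105:175,210:300]; g=cv2.resize(r.max(2),None,fx=8,fy=8,interpolation=cv2.INTER_CUBIC)
    n,_,st,ce=cv2.connectedComponentsWithStats((g<140).astype(np.uint8))
    k=[i for i in range(1,n) if 2500<st[i,4]<8000 and .7<st[i,2]/st[i,3]<1.4]
    p=np.array([pc(ray("top",[(ce[i][0]+.5)/8-.5+210,(ce[i][1]+.5)/8-.5+105],61)) for i in k]); p=p[p[:,1].argsort()]
    print(len(p),"centre",p.mean(0)); m=np.median(p[:,0])
    for q in (p[p[:,0]>m],p[p[:,0]<m]): print(len(q),"deg vs plate Y",np.degrees(np.polyfit(q[:,1],q[:,0],1)[0]))
    # fence top outer/inner edges by gradient at sample columns
    G=cv2.resize(im.max(2),None,fx=8,fy=8,interpolation=cv2.INTER_CUBIC).astype(float); E=[]
    for u in list(range(175,220,3))+list(range(300,324,3)):
        v0=int(np.interp(u,[167,328],[112,135])); col=G[(v0-6)*8:(v0+5)*8,u*8+4]; d=np.diff(col); E.append(pc(ray("top",[u+.06,(d.argmax()+1)/8-.5+v0-6],36)))
    E=np.array(E); print("fence outer top x",np.median(E[:,0]),"deg",np.degrees(np.polyfit(E[:,1],E[:,0],1)[0]))
go(cv2.imread(sys.argv[1]))
E
python3 holes.py pics/7t.png
```

```text
10 centre [ 68.8 -28.8]
5 deg vs plate Y 0.10097150221411977
5 deg vs plate Y 0.15195289007293403
fence outer top x 126.7 deg 0.21807832514780215
```

The rack and fence agree within about 0.1°. I finish with one gentle centred push to seat it.

```bash
python3 -m jog '[{"dp":[-0.004,0.03,0.002],"angular":[0,0,0]},{"dp":[-0.004,0.06,0.002],"angular":[0,0,0]},{"dp":[-0.004,0.085,0.002],"angular":[0,0,0]},{"dp":[-0.004,0.1,0.002],"angular":[0,0,0]},{"dp":[-0.004,0.108,0.002],"angular":[0,0,0]}]'; python3 -m jog '[{"dp":[0,0.003,0],"angular":[0,0,0]},{"dp":[0,0.006,0],"angular":[0,0,0]},{"dp":[0,0.009,0],"angular":[0,0,0]}]'
```

```text
time: 11.52
tool_pos: [622.8, 59.8, 191.4]
ee_rot: [-2.359, -2.072, 0.003]
wrist_force: [-0.5, -0.0, -0.1]
opening: -0.0
time: 11.9
tool_pos: [631.3, 58.8, 191.4]
ee_rot: [-2.358, -2.071, 0.005]
wrist_force: [-21.5, 2.8, 9.2]
opening: -0.3
```

```bash
python3 -m jog '[{"dp":[0,0.001,0],"angular":[0,0,0]},{"dp":[0,0.002,0],"angular":[0,0,0]}]'
```

```text
time: 12.15
tool_pos: [632.0, 58.7, 190.9]
ee_rot: [-2.355, -2.069, 0.011]
wrist_force: [-24.3, 1.2, 9.1]
opening: -0.0
```

Seated at about 24 N. Now I back off and check.

```bash
python3 -m jog '[{"dp":[0,-0.02,0],"angular":[0,0,0]},{"dp":[0,-0.06,0],"angular":[0,0,0]},{"dp":[0,-0.11,0],"angular":[0,0,0]},{"dp":[0,-0.13,-0.04],"angular":[0,0,0]},{"dp":[0,-0.14,-0.08],"angular":[0,0,0]}]'; python3 - <<'E'
from h import *
t=optics.camera("top");s=optics.camera("side"); cv2.imwrite("pics/8t.png",t[:,:,::-1])
cv2.imwrite("pics/8.png",np.hstack([t[90:290,60:400,::-1],s[90:290,150:400,::-1]]))
E
python3 holes.py pics/8t.png
```

```text
time: 12.78
tool_pos: [492.6, 76.9, 273.3]
ee_rot: [-2.354, -2.07, 0.011]
wrist_force: [-0.0, -0.8, 0.3]
opening: 0.1
10 centre [ 68.78 -28.79]
5 deg vs plate Y 0.10092202001842085
5 deg vs plate Y 0.13507144624616774
fence outer top x 126.7 deg 0.18374642719359233
```

View pics/8.png

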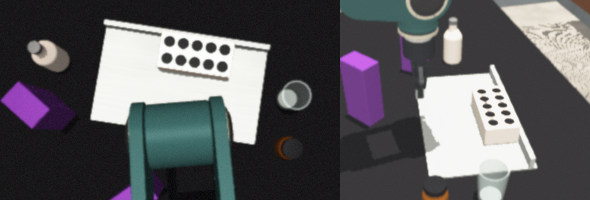

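```bash
python3 -c "
from plant import env
print(env.job_done())"
```

```text
the job is handed in; nothing more can be done
None
```

I tipped the rack over with a push near its top and slid it back against the fence. I then seated it with a light centred push, backed the arm clear and handed the job in at about 12.8 s. No verdict was reported.

- **Rack:** In the last pictures it lies with its holes up, wholly on the plate. Its long side is within about 0.1° of the fence, and the final push met firm resistance at about 24 N without moving it.
- **Position reading:** The camera puts the rack's centre at 68.8 mm along plate x. Flush contact would be 65 mm, and the 3.8 mm difference fits the calibration error: the plate also measured about 252 mm wide instead of 260 mm.
- **Other objects:** The bottle, beaker, jar and purple look-alikes look unmoved; I judged that by eye, not by measuring them again. Nothing fell, and the arm was touching nothing at the end.

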